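# Set the tube shaker's speed step and start it

## Robot

A 6-joint arm with a two-finger parallel gripper is mounted at the origin on the work surface. World frame = base frame: x ahead of the robot, y to its left, z up, the work surface at z = 0. Lengths are in m, angles in rad, forces in N, time in s.
With the tool pointing down it reaches from about 0.3 to 0.875 m from the base axis. Payload 6.4 kg.
Tool frame: the origin (TCP) lies on the centre line of the jaws, within the pads' length; the fingertips stand 25 mm ahead of it and the grasp point (between the pads) lies 6 mm ahead of it; z points along the fingers, y is the line along which they close (so a half turn about z gives the same grasp; the last joint's range is limited). The gripper opens to 85 mm and grips with 20 to 120 N. Pads are 22 mm wide; open, the fingers measure 114 mm over their backs; the gripper's body (76 mm by 85 mm) begins 54 mm behind the grasp point. The pads swing forward as they close: fully open they stand 13 mm farther back than shut.
Start: joints at [-1.535, 0.181, 1.607, -0, 1.354, -0.206], TCP at [0.138, -0.558, 0.256] pointing down, gripper open.
Joint ranges: [-2.99, 2.99], [-0.89, 2.07], [0.3, 2.58], [-1.14, 4.28], [0, 2.63], [-3.12, 3.12]. Speed limits (rad/s): [2.57, 2.57, 3.01, 3.14, 3.14, 3.14].

## Interface

Orientations are given as a unit quaternion [w, x, y, z].
In Python, from bench import get_obs, camera, hand_in, spot_in gives the robot as it stands.
- The arm moves only by the shell command python3 -m jog 'ROWS'. ROWS is JSON, one flat list of numbers, 7 for each row, row after row: the shift along the tool's x, y, z in m, then the turn, a rotation vector about the tool's x, y, z in rad, then the closure, from 0 (fully open) to 1 (shut). A call has 1 to 20 rows; each row is the pose to reach, as a shift and turn from the pose commanded when the call began, along the tool's axes at that moment; what a row does not reach only later rows make up. A row lasts 1/8 s, in which the tool goes at most 62.5 mm and 10.7 degrees, less where a joint would pass 70% of its speed; a pose out of reach is approached as far as the arm can. A call with a gripper value outside its range is refused whole. The fingers move at their own pace and stop on an object; the grip force is fixed at half the most. Time passes only in rows, so rows that repeat a pose let the fingers close. It gives the time, the measured TCP pose, the force, the opening and the grip force at its end, in the units of the state.
- get_obs(): the state, without advancing time (a new reading comes with each control period).
- camera(name): name is "scene" or "top" or "wrist"; returns a dict with "frame" (420x560x3 uint8, red, green, blue), "mtx" (3x3 intrinsics, pixels), "extrinsics" (4x4, takes a point from camera to world coordinates). Camera axes: x right, y up, looking along -z (the intrinsics and any distortion apply to the point x, -y, -z); pixel columns grow to the right and rows downward; lengths in m; the calibration is good to about 2 mm. The wrist camera is an equidistant fisheye: a pixel r from the principal point sees the ray r / f radians off the axis. A picture is of the moment at which its call begins. There is no depth.
- hand_in(): hands the job in; it is judged then, once.
Trained networks look in a picture, given as the dict that the camera call returned (one of the last four; its "shot" number tells which), for a name from the list of things; names that differ only in an ending like _2 or _b are one class to them, and where a whole thing is asked for, a point or a joint stands for the part that bears it (a point fixed in the world has none). Each returns a list of dicts, best first, with "confidence" (0 to 1); they miss things now and then, are a little off and sometimes report something else, mostly with a low value. They report only what shows in the picture. A call takes as long as a camera call.
- spot_in(picture, name): "xyz" ([x, y, z] in m, in world coordinates, good to about 4 mm: the middle of the surface that is visible of it).
The state is a dict: "time_s": time; "q": joint angles; "dq": joint speeds; "joint_efforts": joint torques, N m; "eef_pos": TCP position; "eef_rot": TCP orientation; "wrist_force": force on the tool from outside, world axes, zero at the start; "torque": the same for the moment, N m; "opening": opening from 0.0 (shut) to 1.0 (fully open); "grasp_force": force on a finger pad.
Only numpy, scipy, OpenCV 4.12 (cv2) and the standard library are available. Lean on these libraries where they do the work, as an engineer would, in place of code of your own. Each camera call takes 0.05 s, during which the arm holds its last target. There are 200 camera calls.

## Task

With a fingertip, push the long pointer of the tube shaker's speed selector clockwise, click by click, until it rests in step 6 (the broad long mark is step 0, so step 6 is the sixth thin mark after it), never letting it run past step 6. Then, and not before, press the start button fully down and let it come up again. Push gently and grip nothing, and leave the small timer knob and the labware where they are.

Things in the scene. Friction and masses are not known exactly. Their poses are not given: they have to be found in the camera images.
- speed_dial (a joint): Speed selector: 0 at step 0, grows clockwise seen from above, 0.5236 rad (30 degrees) a step, end stops at steps 0 and 8. A spring detent holds it in each step: about 3 to 4 N pushed sideways on the pointer 40 mm from the axis moves it off; past half a step it snaps by itself into the next. It starts at one of steps 0 to 3.
- dial_axis (a point): On the speed selector's vertical axis, on the flat top of the control deck (55 mm above the table). Axes: x to the shaker's rear, y to its left seen from the front, z up. Black skirt 60 mm in diameter, 7 mm high; hub 26 mm in diameter, 32 mm high. At joint value q (rad) the pointer points at angle 2.094 - q counterclockwise from this x axis.
- pointer_end (a point): Middle of the outer end of the selector's one pointer bar, on its top edge. The bar is 10 mm wide, runs from the axis out to 52 mm and stands 8 to 34 mm above the deck. White marks around it on a grey plate show the nine steps; the step 0 mark, at the front left, is broad and long.
- shaker: White tube shaker, fixed, 320 deep (x) x 300 mm wide. Origin: centre of its underside; its front faces -x. Its low front half is the control deck, 55 mm high; the rear half (x above 5 mm) is 93 mm high with a tube block and tubes to 123 mm (from x = 30 mm).
- start_button (a joint): Start button: 0 up, grows as it is pressed, 0.006 m fully down, where the spring gives 4 N; springs back up.
- start_button_top (a point): Centre of the top face of the start button, a flat round black button 28 mm in diameter, at the front left corner of the control deck. Pressed straight down.
- timer (a joint): Small timer knob at the left of the deck behind the start button (black, 32 mm in diameter with a bar grip, 44 mm tall): angle in rad, light friction, no detent. To be left alone.
- timer_grip (a point): Point on the timer knob's axis, 37 mm above the deck.
- vial: Loose capped amber vial, 23 mm in diameter, 43 mm tall, standing on the control deck between selector and button. Origin at the centre of its underside.
- tube_rack: Loose yellow tube rack left of the shaker, 100 x 220 mm, 58 mm tall (capped tubes to 103 mm). Origin at the centre of its underside.
- well_rack: Loose red 96-well rack, 85 x 125 x 28 mm, right of the shaker. Origin at the centre of its underside.
- tip_box: Loose black tip box, 85 x 120 x 63 mm, right of the shaker. Origin at the centre of its underside.
- petri_dishes: Loose stack of clear petri dishes, 93 mm in diameter, 44 mm tall. Origin at the centre of its underside.
- slip_box: Loose small square box of cover slips, 31 x 31 x 16 mm, lying on the control deck between selector and timer. Origin at the centre of its underside.
- pipette: Loose white hand pipette lying on the bench, 260 mm long, 26 mm thick. Origin under its middle, x along it towards the tip.
- timer_mark (a point): Outer end of the white line on the timer knob's bar grip, 12 mm from its axis.

How it is judged:
By the outcome, as a careful person would: the job done as asked, in the order asked, and still so for the second after the job is handed in, with the robot touching nothing.
It also fails if it takes over 70 s, if anything falls off the work surface, if the arm or the gripper's body presses on something with over 40 N, if the wrist force passes 120 N, or if a joint passes its speed limit or range.

## Working session

There is one attempt and no reset: what is moved stays moved. The work goes in short steps, Python scripts to look and compute and a shell command to move; the robot and the scene stay as the last step left them, time stands still between calls to the robot, and variables do not carry over. Pictures are saved under pics/ and viewed, at most 10 in all, crops included, and the job is handed in when it is done.

```bash
mkdir -p pics
cat > h.py <<'E'
import numpy as np,cv2
from bench import *
def save(c,n): cv2.imwrite('pics/'+n,c['frame'][:,:,::-1])
def ray(c,u,v):
    K=np.array(c['mtx']);E=np.array(c['extrinsics'])
    d=np.array([(u-K[0,2])/K[0,0],-(v-K[1,2])/K[1,1],-1.]);return E[:3,3],E[:3,:3]@d
def onz(c,u,v,z):
    o,d=ray(c,u,v);return o+d*(z-o[2])/d[2]
def proj(c,p):
    K=np.array(c['mtx']);E=np.array(c['extrinsics']);q=E[:3,:3].T@(np.array(p)-E[:3,3])
    return K[0,2]+K[0,0]*q[0]/-q[2],K[1,2]+K[1,1]*q[1]/q[2]
E
python3 - <<'E'
from h import *
o=get_obs();print(o['time_s'],o['eef_pos'],o['eef_rot'])
for n in['top','scene']:
    c=camera(n);save(c,n+'.png');print(n,np.array(c['mtx']).tolist(),np.round(c['extrinsics'],3).tolist())
    for k in['speed_dial','dial_axis','pointer_end','shaker','start_button_top','timer_grip','vial','slip_box']:
        print(k,[(np.round(r['xyz'],3).tolist(),round(r['confidence'],2)) for r in spot_in(c,k)[:2]])
E
```

```text
0.0 [ 0.13767226 -0.5577657   0.25541159] [-8.39818783e-04  9.92702528e-01  1.20585982e-01  8.14271727e-05]
top [[441.96271266215354, 0.0, 281.8616925872038], [0.0, 441.96271266215354, 201.7542880442309], [0.0, 0.0, 1.0]] [[-0.03, 0.994, -0.102, 0.476], [-0.999, -0.031, -0.008, 0.04], [-0.011, 0.102, 0.995, 1.013], [0.0, 0.0, 0.0, 1.0]]
speed_dial [([0.57, -0.045, 0.065], 0.68)]
dial_axis [([0.655, 0.011, 0.09], 0.72), ([0.523, 0.101, 0.076], 0.42)]
pointer_end [([0.572, -0.046, 0.062], 0.87)]
shaker [([0.653, 0.01, 0.086], 0.96)]
start_button_top []
timer_grip [([0.592, 0.107, 0.098], 0.76)]
vial []
slip_box [([0.616, 0.038, 0.07], 0.65)]
scene [[409.2572975499216, 0.0, 281.48833636694627], [0.0, 409.2572975499216, 217.97578396031693], [0.0, 0.0, 1.0]] [[0.729, -0.455, 0.512, 1.014], [0.685, 0.483, -0.546, -0.44], [0.002, 0.748, 0.663, 0.686], [0.0, 0.0, 0.0, 1.0]]
speed_dial [([0.577, -0.06, 0.063], 0.57)]
dial_axis [([0.707, -0.041, 0.087], 0.75), ([0.72, -0.248, 0.063], 0.54)]
pointer_end [([0.58, -0.061, 0.06], 0.7), ([0.598, 0.105, 0.088], 0.68)]
shaker [([0.707, -0.047, 0.089], 0.59), ([0.541, -0.254, 0.032], 0.22)]
start_button_top [([0.527, 0.098, 0.079], 0.46)]
timer_grip [([0.599, 0.103, 0.088], 0.68)]
vial [([0.542, 0.031, 0.086], 0.46), ([0.62, 0.031, 0.076], 0.43)]
slip_box [([0.62, 0.029, 0.076], 0.65)]
```

View pics/top.png

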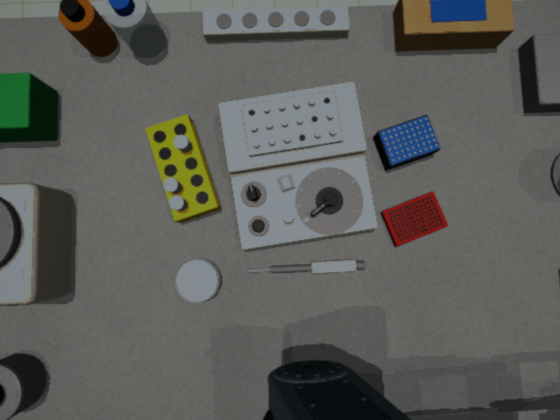

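View pics/scene.png

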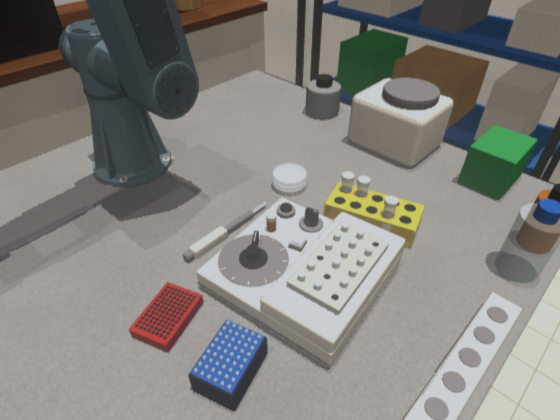

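The top view has the selector at about (329,201), with its pointer toward the front-left. The button is at (258,226), the vial at (289,217), the slip box at (287,183) and the timer at (253,193). I'll enlarge that area.

Run:
```python
from h import *
c=camera('top');f=c['frame'][145:255,225:385]
f=cv2.resize(f,None,fx=5,fy=5,interpolation=cv2.INTER_CUBIC);f=cv2.convertScaleAbs(f,alpha=1.5)
cv2.imwrite('pics/topz.png',f[:,:,::-1])
# deck corners
for u,v in[(242,249),(376,230),(232,172),(366,155)]:print(np.round(onz(c,u,v,.055),3))
```

```text
[0.474 0.137 0.055]
[ 0.507 -0.154  0.055]
[0.643 0.156 0.055]
[ 0.672 -0.14   0.055]
```

View pics/topz.png

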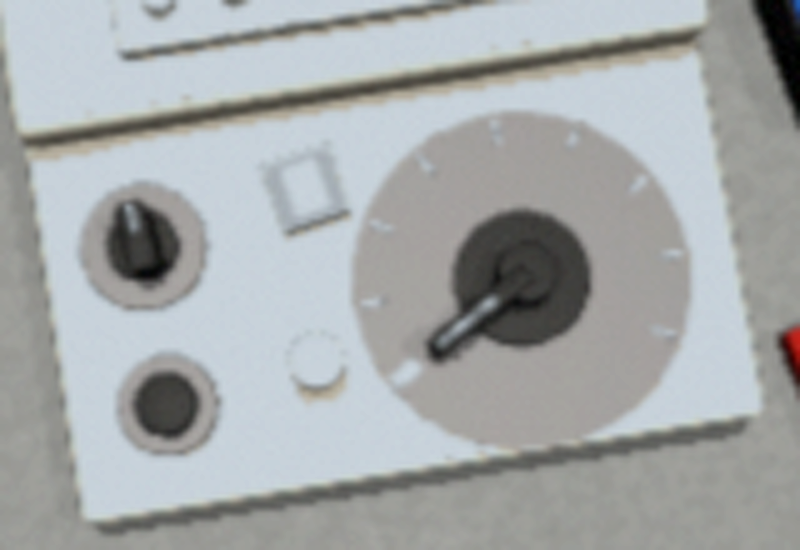

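The pointer lies along the broad mark, so it starts in step 0. The skirt centre is at zoom (522,278), the button at (166,403) and the vial at (317,360). Next I'll compute the geometry and the approach.

```bash
cat >> h.py <<'E'
from scipy.spatial.transform import Rotation as R
def obsT():
    o=get_obs();w,x,y,z=o['eef_rot'];return o,np.array(o['eef_pos']),R.from_quat([x,y,z,w])
def shift(p,yaw):
    """tool-frame shift & z turn to reach tcp p with tool-x yaw (deg)"""
    o,P,r=obsT();s=r.inv().apply(np.array(p)-P);x=r.apply([1,0,0]);y0=np.degrees(np.arctan2(x[1],x[0]))
    return np.round(s,4),'yaw now',round(y0,2),'turn rad',round(-np.radians((yaw-y0)),3)
E
python3 - <<'E'
from h import *
c=camera('top');Z=lambda u,v,z:onz(c,225+(u-2)/5,145+(v-2)/5,z)
A=Z(522,278,.0585);print('axis',A,'hubtop',Z(527,272,.087),'plate',Z(521.5,280,.056))
print('button',Z(166,403,.065),'vial',Z(317,358,.098),'timer',Z(143,235,.095),'slip',Z(306,190,.071))
for i,m in enumerate([(405,372),(372,301),(380,225),(427,163),(497,128),(574,138),(640,182),(673,252),(663,333)]):
    d=Z(*m,.056)-A;print(i,round(np.degrees(np.arctan2(d[1],d[0]))%360,1),round(np.hypot(d[0],d[1]),3))
t=np.radians(126.5-30)
print(shift([A[0]-.04,A[1]-.0,.22],216.5))
E
```

```text
axis [ 0.57397824 -0.05441913  0.0585    ] hubtop [ 0.57352264 -0.05380166  0.087     ] plate [ 0.57336766 -0.05441414  0.056     ]
button [0.52409582 0.10098276 0.065     ] vial [0.53918586 0.03575512 0.098     ] timer [0.59321534 0.10700093 0.095     ] slip [0.61361797 0.03811044 0.071     ]
0 126.9 0.065
1 96.8 0.066
2 67.3 0.066
3 37.0 0.065
4 6.9 0.067
5 337.4 0.066
6 307.4 0.067
7 278.2 0.067
8 247.0 0.066
(array([ 0.5054, -0.3943,  0.0363]), 'yaw now', np.float64(13.85), 'turn rad', np.float64(-3.537))
```

```bash
python3 -m jog '[0.04,-0.03,0,0,0,-0.17,1, 0.08,-0.06,0,0,0,-0.34,1, 0.12,-0.09,0,0,0,-0.51,1, 0.16,-0.12,0,0,0,-0.68,1, 0.2,-0.16,0,0,0,-0.85,1, 0.24,-0.19,0,0,0,-1.02,1, 0.28,-0.22,0,0,0,-1.19,1, 0.32,-0.26,0,0,0,-1.36,1, 0.36,-0.29,0,0,0,-1.53,1, 0.4,-0.32,0,0,0,-1.7,1, 0.44,-0.35,0,0,0,-1.87,1, 0.47,-0.38,0,0,0,-2.04,1, 0.505,-0.411,0.01,0,0,-2.21,1, 0.505,-0.411,0.02,0,0,-2.38,1, 0.505,-0.411,0.035,0,0,-2.55,1, 0.505,-0.411,0.035,0,0,-2.55,1]'
python3 - <<'E'
from h import *
print(get_obs()['q'],shift([.5297,-.0375,.15],217.1-360))
c=camera('wrist');save(c,'w1.png');print(np.array(c['mtx'])[:2].tolist())
E
```

```text
time_s: 3.0
eef_pos: [0.5288, -0.0379, 0.2201]
eef_rot: [-0.001, 0.175, 0.985, 0.0]
wrist_force: [-0.9, -0.0, 0.1]
opening: -0.001
grasp_force: 0.0
[-2.95607460e-01  1.18591748e-01  1.75390325e+00 -1.08520556e-05
  1.27178908e+00 -1.51540256e+00] (array([-0.0009,  0.0007,  0.0701]), 'yaw now', np.float64(159.89), 'turn rad', np.float64(5.285))
[[325.19226210127806, 0.0, 279.1992917527498], [0.0, 325.19226210127806, 200.69612804579253]]
```

View pics/w1.png

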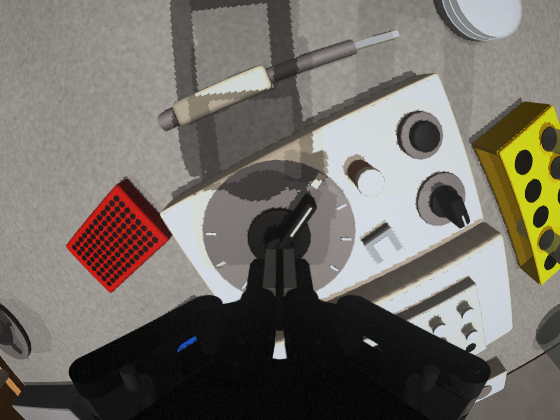

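The wrist view confirms the pointer, at (300,220), is on the broad mark. The closed fingers are visible at (280,290). Now turn the rest of the way and descend.

```bash
python3 -m jog '[-0.001,0.001,0,0,0,-0.18,1, -0.001,0.001,0,0,0,-0.36,1, -0.001,0.001,0,0,0,-0.54,1, -0.001,0.001,0,0,0,-0.72,1, -0.001,0.001,0,0,0,-0.9,1, -0.001,0.001,0.01,0,0,-0.998,1, -0.001,0.001,0.04,0,0,-0.998,1, -0.001,0.001,0.07,0,0,-0.998,1, -0.001,0.001,0.1,0,0,-0.998,1, -0.001,0.001,0.122,0,0,-0.998,1, -0.001,0.001,0.122,0,0,-0.998,1]'
python3 - <<'E'
from h import *
print(get_obs()['q'],shift([.5297,-.0375,.098],217.1-360))
c=camera('scene');f=cv2.resize(c['frame'][190:310,180:340],None,fx=5,fy=5,interpolation=cv2.INTER_CUBIC);cv2.imwrite('pics/s2.png',f[:,:,::-1])
E
```

```text
time_s: 4.42
eef_pos: [0.53, -0.0377, 0.0985]
eef_rot: [-0.001, -0.317, 0.948, 0.001]
wrist_force: [0.1, 0.3, 1.0]
opening: -0.002
grasp_force: 0.0
[-2.94577600e-01  2.87985020e-01  1.83120981e+00  6.55395882e-06
  1.02505793e+00 -2.51049378e+00] (array([0.0001, 0.0004, 0.0005]), 'yaw now', np.float64(-143.04), 'turn rad', np.float64(-0.002))
```

View pics/s2.png

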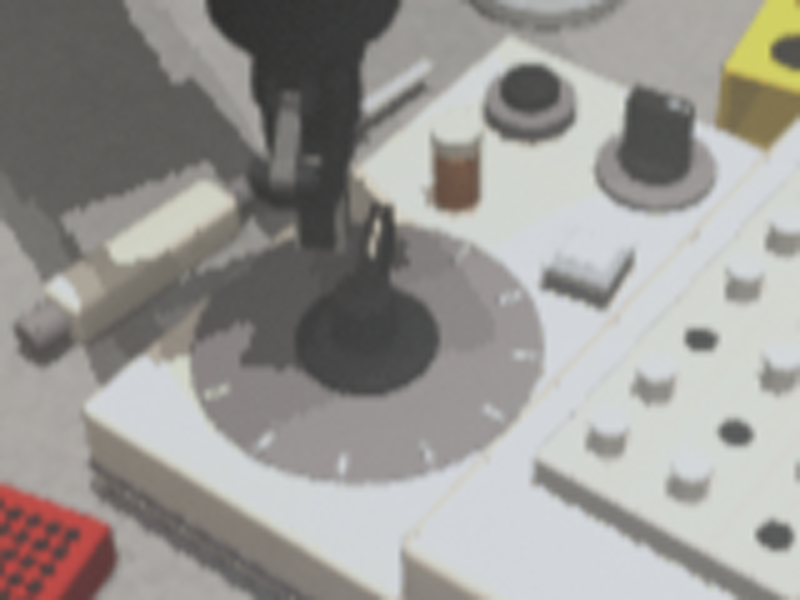

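The fingertip is beside the pointer's trailing face, at zoom (320,240), and clear of it. Next is a table of arc steps about the axis.

```bash
python3 -c "
import numpy as np
for p in range(0,31,3):
    f=np.radians(p);c,s=np.cos(f),np.sin(f);print(p,round(16*c-40*s-16,1),round(16*s+40*c-40,1),round(f,3))"
```

```text
0 0.0 0.0 0.0
3 -2.1 0.8 0.052
6 -4.3 1.5 0.105
9 -6.5 2.0 0.157
12 -8.7 2.5 0.209
15 -10.9 2.8 0.262
18 -13.1 3.0 0.314
21 -15.4 3.1 0.367
24 -17.7 3.0 0.419
27 -19.9 2.9 0.471
30 -22.1 2.6 0.524
```

```bash
python3 -m jog '[-0.003,0,0,0,0,0,1, -0.006,0,0,0,0,0,1, -0.009,0,0,0,0,0,1, -0.0111,0.0008,0,0,0,0.052,1, -0.0133,0.0015,0,0,0,0.105,1, -0.0155,0.002,0,0,0,0.157,1, -0.0155,0.002,0,0,0,0.157,1]'
python3 - <<'E'
from h import *
c=camera('scene');f=cv2.resize(c['frame'][190:310,180:340],None,fx=5,fy=5,interpolation=cv2.INTER_CUBIC);cv2.imwrite('pics/s3.png',f[:,:,::-1])
print(spot_in(c,'pointer_end'))
E
```

```text
time_s: 5.35
eef_pos: [0.5423, -0.0267, 0.0995]
eef_rot: [0.0, -0.243, 0.97, -0.0]
wrist_force: [-0.4, -0.0, 0.9]
opening: 0.001
grasp_force: 0.2
[{'xyz': [0.5777, -0.0595, 0.0628], 'confidence': 0.97}]
```

View pics/s3.png

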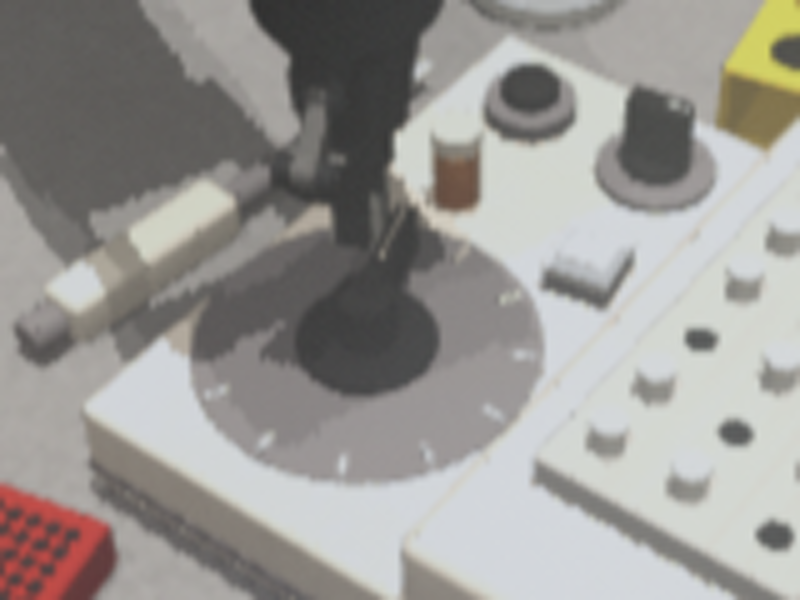

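The pointer tip is now near zoom (412,208), so it has moved. I'll compare that with the predicted tip pixels for each step.

```bash
cat >> h.py <<'E'
AX=np.array([.5737,-.0543])
def tips(c):
    for a in np.arange(0,7,.5):
        t=np.radians(127.1-30*a);u,v=proj(c,[*(AX+.052*np.array([np.cos(t),np.sin(t)])),.089]);print(a,round((u-180)*5),round((v-190)*5))
def fing():
    o,P,r=obsT();d=P[:2]-AX;x=r.apply([1,0,0]);y=r.apply([0,1,0])
    print('t',o['time_s'],'d',d@x[:2],'rad',d@y[:2],'finger step',(127.1-np.degrees(np.arctan2(y[1],y[0]))%360)/30, 'F along push',-np.dot(o['wrist_force'],x),np.round(o['wrist_force'],1))
E
python3 - <<'E'
from h import *
c=camera('scene');tips(c);fing()
E
```

```text
0.0 385 201
0.5 416 206
1.0 443 217
1.5 466 232
2.0 483 252
2.5 492 274
3.0 493 298
3.5 485 322
4.0 468 344
4.5 444 363
5.0 413 376
5.5 379 383
6.0 344 384
6.5 311 378
t 5.5 d 0.014798151705273141 rad 0.03927675426832865 finger step 0.2967106001505068 F along push -0.5255547733245566 [-0.2 -0.8  0.7]
```

```bash
python3 -m jog '[-0.0021,0.0008,0,0,0,0.052,1, -0.0043,0.0015,0,0,0,0.105,1, -0.0065,0.002,0,0,0,0.157,1, -0.0087,0.0025,0,0,0,0.209,1, -0.0087,0.0025,0,0,0,0.209,1]'
python3 - <<'E'
from h import *
fing()
c=camera('scene');f=cv2.resize(c['frame'][190:310,180:340],None,fx=5,fy=5,interpolation=cv2.INTER_CUBIC);cv2.imwrite('pics/s4.png',f[:,:,::-1])
E
```

```text
time_s: 6.12
eef_pos: [0.5486, -0.0203, 0.0993]
eef_rot: [0.0, -0.141, 0.99, 0.0]
wrist_force: [0.1, -0.1, 0.3]
opening: 0.001
grasp_force: 0.0
t 6.125 d 0.014568242787946552 rad 0.03965584174140932 finger step 0.6955374043400137 F along push 0.09406716083325904 [ 0.1 -0.1  0.3]
```

View pics/s4.png

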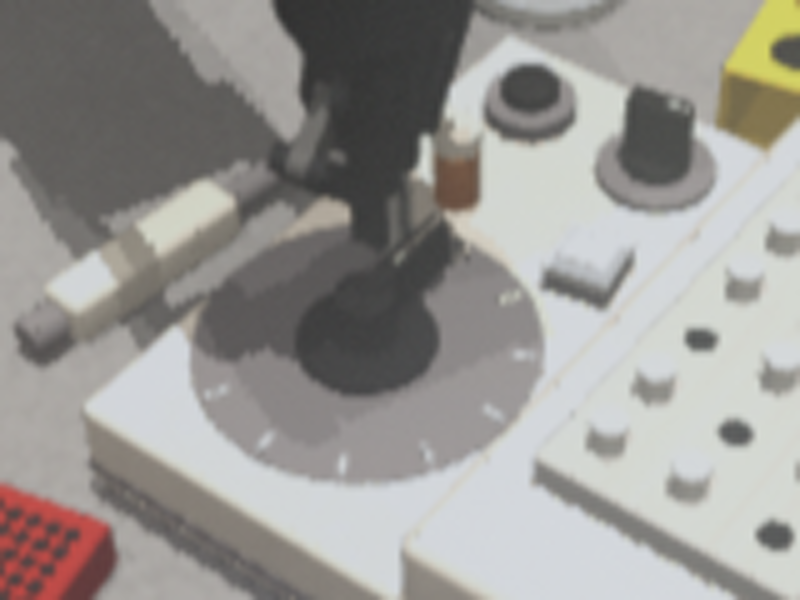

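```bash
python3 -m jog '[-0.0021,0.0008,0,0,0,0.052,1, -0.0043,0.0015,0,0,0,0.105,1, -0.0065,0.002,0,0,0,0.157,1, -0.0087,0.0025,0,0,0,0.209,1, -0.0109,0.0028,0,0,0,0.262,1, -0.0131,0.003,0,0,0,0.314,1, -0.0154,0.0031,0,0,0,0.367,1, -0.0177,0.003,0,0,0,0.419,1, -0.0199,0.0029,0,0,0,0.471,1, -0.0221,0.0026,0,0,0,0.524,1, -0.0221,0.0026,0,0,0,0.524,1]'
python3 -c "
from h import *
fing();print([(np.round(r['xyz'],3),r['confidence']) for r in spot_in(camera('top'),'pointer_end')])"
```

```text
time_s: 7.55
eef_pos: [0.5691, -0.0119, 0.0993]
eef_rot: [0.0, 0.12, 0.993, 0.0]
wrist_force: [0.6, -0.4, -0.9]
opening: -0.004
grasp_force: 0.0
t 7.55 d 0.014613930745383022 rad 0.04011111956983162 finger step 1.6957224334909446 F along push 0.7030377184359347 [ 0.6 -0.4 -0.9]
[]
```

```bash
python3 -m jog '[-0.0021,0.0008,0,0,0,0.052,1, -0.0043,0.0015,0,0,0,0.105,1, -0.0065,0.002,0,0,0,0.157,1, -0.0087,0.0025,0,0,0,0.209,1, -0.0109,0.0028,0,0,0,0.262,1, -0.0131,0.003,0,0,0,0.314,1, -0.0154,0.0031,0,0,0,0.367,1, -0.0177,0.003,0,0,0,0.419,1, -0.0199,0.0029,0,0,0,0.471,1, -0.0221,0.0026,0,0,0,0.524,1, -0.0221,0.0026,0,0,0,0.524,1]'
python3 -c "
from h import *
fing();c=camera('scene');f=cv2.resize(c['frame'][190:310,180:340],None,fx=5,fy=5,interpolation=cv2.INTER_CUBIC);cv2.imwrite('pics/s5.png',f[:,:,::-1])"
```

```text
time_s: 9.02
eef_pos: [0.5911, -0.0146, 0.0993]
eef_rot: [-0.0, 0.373, 0.928, -0.0]
wrist_force: [-1.1, 0.0, 0.4]
opening: -0.004
grasp_force: 0.0
t 9.025 d 0.01492742140939093 rad 0.040656251469799155 finger step 2.696583487282018 F along push -0.804350957709541 [-1.1  0.   0.4]
```

View pics/s5.png

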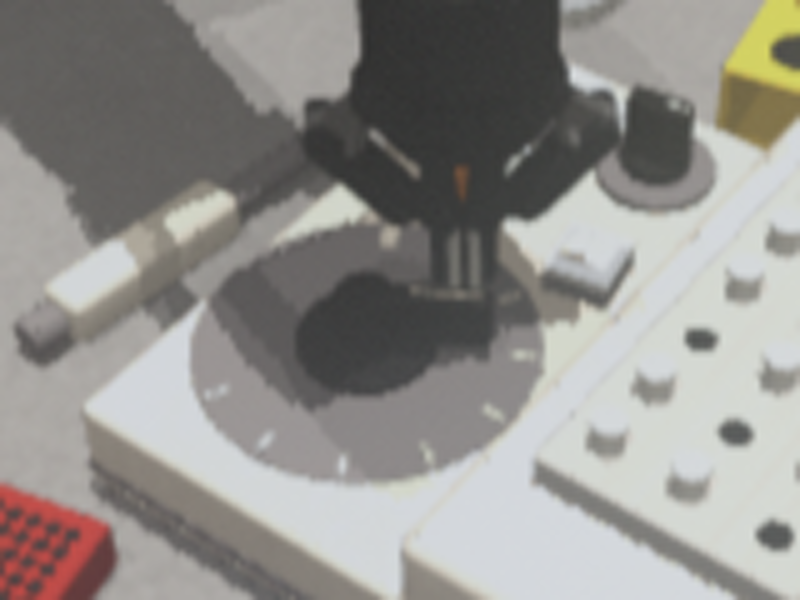

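The pointer end is at (490,300), which matches the prediction for step 3. I'll carry on.

```bash
python3 -m jog '[-0.0021,0.0008,0,0,0,0.052,1, -0.0043,0.0015,0,0,0,0.105,1, -0.0065,0.002,0,0,0,0.157,1, -0.0087,0.0025,0,0,0,0.209,1, -0.0109,0.0028,0,0,0,0.262,1, -0.0131,0.003,0,0,0,0.314,1, -0.0154,0.0031,0,0,0,0.367,1, -0.0177,0.003,0,0,0,0.419,1, -0.0199,0.0027,0,0,0,0.471,1, -0.0221,0.0023,0,0,0,0.524,1, -0.0221,0.0023,0,0,0,0.524,1]'
python3 -c "
from h import *
fing()"
```

```text
time_s: 10.45
eef_pos: [0.6085, -0.0283, 0.0992]
eef_rot: [-0.0, 0.601, 0.8, -0.0]
wrist_force: [-0.8, 0.2, 1.1]
opening: -0.0
grasp_force: 0.0
t 10.45 d 0.015271606545646353 rad 0.04067826152629046 finger step 3.697110403165213 F along push -0.39981890951073606 [-0.8  0.2  1.1]
```

```bash
python3 -m jog '[-0.0021,0.0008,0,0,0,0.052,1, -0.0043,0.0015,0,0,0,0.105,1, -0.0065,0.002,0,0,0,0.157,1, -0.0087,0.0025,0,0,0,0.209,1, -0.0109,0.0028,0,0,0,0.262,1, -0.0131,0.003,0,0,0,0.314,1, -0.0154,0.0031,0,0,0,0.367,1, -0.0177,0.003,0,0,0,0.419,1, -0.0199,0.0025,0,0,0,0.471,1, -0.0221,0.002,0,0,0,0.524,1, -0.0221,0.002,0,0,0,0.524,1]'
python3 -c "
from h import *
fing();print(get_obs()['q']);c=camera('scene');f=cv2.resize(c['frame'][190:310,180:340],None,fx=5,fy=5,interpolation=cv2.INTER_CUBIC);cv2.imwrite('pics/s6.png',f[:,:,::-1])"
```

```text
time_s: 11.82
eef_pos: [0.6165, -0.0489, 0.0992]
eef_rot: [-0.0, 0.787, 0.617, -0.0]
wrist_force: [-0.4, 0.6, -1.0]
opening: -0.002
grasp_force: 0.0
t 11.825 d 0.015456328285411611 rad 0.04031945056658135 finger step -7.303011735846069 F along push -0.4762004473084754 [-0.4  0.6 -1. ]
[-2.70810316e-01  4.51462136e-01  1.60203211e+00  4.12613151e-06
  1.08826829e+00 -2.97884053e-02]
```

View pics/s6.png

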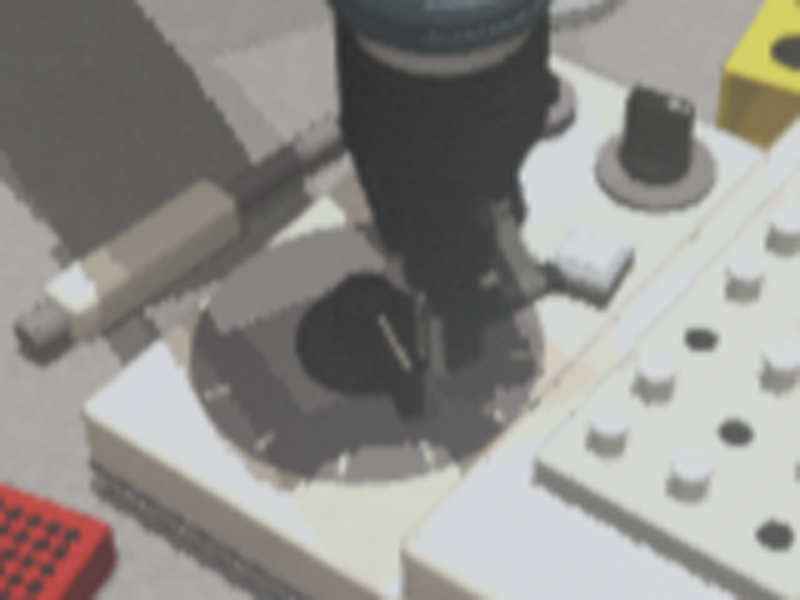

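The pointer is at step 5, with its tip at (412,378). One last click, then back off and lift.

```bash
python3 -m jog '[-0.0021,0.0008,0,0,0,0.052,1, -0.0043,0.0015,0,0,0,0.105,1, -0.0065,0.002,0,0,0,0.157,1, -0.0087,0.0025,0,0,0,0.209,1, -0.0109,0.0028,0,0,0,0.262,1, -0.0131,0.003,0,0,0,0.314,1, -0.0154,0.0031,0,0,0,0.367,1, -0.0177,0.003,0,0,0,0.419,1, -0.0199,0.0025,0,0,0,0.471,1, -0.0199,0.0025,0,0,0,0.471,1, -0.0154,0.0031,0,0,0,0.367,1, -0.0109,0.0028,0,0,0,0.262,1, -0.0109,0.0028,-0.04,0,0,0.262,1, -0.0109,0.0028,-0.08,0,0,0.262,1, -0.0109,0.0028,-0.12,0,0,0.262,1]'
python3 -c "
from h import *
fing();B=np.array([.5241,.101])
print('above button',shift([.5241,.101,.22],-76+0), shift([.5241,.101,.15],-83))
c=camera('scene');print([(np.round(r['xyz'],3),r['confidence']) for r in spot_in(c,'start_button_top')])"
```

```text
time_s: 13.75
eef_pos: [0.6166, -0.0599, 0.2204]
eef_rot: [-0.0, 0.861, 0.509, -0.0]
wrist_force: [0.6, -0.5, -0.3]
opening: -0.001
grasp_force: 0.0
t 13.75 d 0.01574500622745814 rad 0.0402981051662386 finger step -6.803791719815105 F along push 0.13565315533905598 [ 0.6 -0.5 -0.3]
above button (array([ 0.0965, -0.1586,  0.0005]), 'yaw now', np.float64(61.21), 'turn rad', np.float64(2.395)) (array([ 0.0965, -0.1585,  0.0705]), 'yaw now', np.float64(61.21), 'turn rad', np.float64(2.517))
[(array([0.529, 0.102, 0.078]), 0.51), (array([ 0.583, -0.064,  0.063]), 0.46)]
```

```bash
python3 -m jog '[0.03,-0.05,0,0,0,0,1, 0.06,-0.1,0,0,0,0,1, 0.0965,-0.1585,0,0,0,0,1, 0.0965,-0.1585,0,0,0,0,1]'
python3 - <<'E'
from h import *
c=camera('scene');t=camera('top');tips(c)
o1,d1=ray(c,286.4-.4,207.4-.4);o2,d2=ray(t,257.8,225.2)
s=np.linalg.lstsq(np.c_[d1,-d2],o2-o1,rcond=None)[0];p,q=o1+s[0]*d1,o2+s[1]*d2;print(p,q)
f=lambda c,a,b:cv2.resize(c['frame'][a:a+110,b:b+120],(400,367),interpolation=cv2.INTER_CUBIC)
cv2.imwrite('pics/fin.png',np.hstack([f(c,195,190),f(t,150,270)])[:,:,::-1])
print([(k,np.round(onz(t,225+(u-2)/5,145+(v-2)/5,z),3)) for k,u,v,z in [('b',166,403,p[2])]], shift([.5241,.101,.12],61.2))
E
```

```text
time_s: 14.35
eef_pos: [0.5223, 0.1041, 0.2185]
eef_rot: [-0.001, 0.86, 0.511, -0.001]
wrist_force: [0.3, 0.0, 0.3]
opening: 0.002
grasp_force: 0.0
0.0 385 201
0.5 416 206
1.0 443 217
1.5 466 232
2.0 483 252
2.5 492 274
3.0 493 298
3.5 485 322
4.0 468 344
4.5 444 363
5.0 413 376
5.5 379 383
6.0 344 384
6.5 311 378
[0.52274004 0.09947036 0.07361322] [0.52365208 0.10042298 0.07372078]
[('b', array([0.524, 0.1  , 0.074]))] (array([-0.0008,  0.0002,  0.0991]), 'yaw now', np.float64(61.26), 'turn rad', np.float64(0.001))
```

View pics/fin.png

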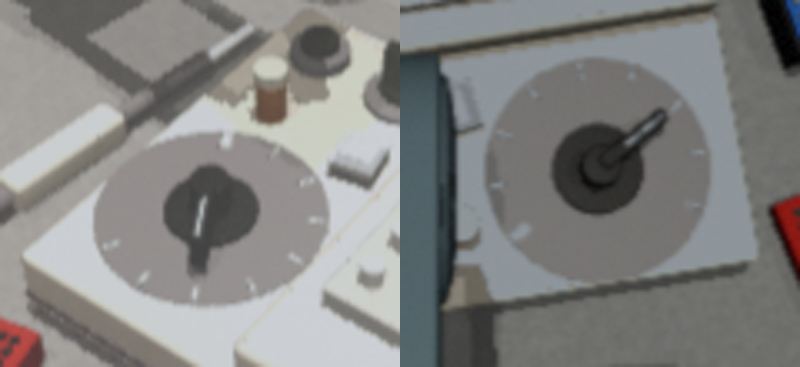

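The pointer lies on the sixth thin mark after the broad one, at (675,105) in the right half of the picture. The button top is at about z = 0.073. I'll descend towards it.

```bash
python3 -m jog '[0,0,0.04,0,0,0,1, 0,0,0.08,0,0,0,1, 0,0.001,0.11,0,0,0,1, 0,0.001,0.115,0,0,0,1, 0,0.001,0.115,0,0,0,1]';  python3 -c "
from h import *
print(shift([.5235,.1003,.1],61.2))"
```

```text
time_s: 15.08
eef_pos: [0.5264, 0.0996, 0.1046]
eef_rot: [0.0, 0.862, 0.508, 0.0]
wrist_force: [-0.3, -0.1, -0.0]
opening: 0.002
grasp_force: 0.0
(array([-0.0008, -0.0029,  0.0046]), 'yaw now', np.float64(61.01), 'turn rad', np.float64(-0.003))
```

```bash
python3 -m jog '[0,0,0.002,0,0,0,1, 0,0,0.004,0,0,0,1, 0,0,0.006,0,0,0,1, 0,0,0.008,0,0,0,1, 0,0,0.008,0,0,0,1]'
```

```text
time_s: 15.7
eef_pos: [0.5264, 0.1005, 0.0968]
eef_rot: [0.0, 0.861, 0.508, 0.001]
wrist_force: [2.6, -0.4, 3.5]
opening: 0.0
grasp_force: 1.7
```

```bash
python3 -m jog '[0,0,0.001,0,0,0,1, 0,0,0.001,0,0,0,1]'; python3 -m jog '[0,0,0.001,0,0,0,1, 0,0,0.001,0,0,0,1]';python3 -m jog '[0,0,0.001,0,0,0,1, 0,0,0.001,0,0,0,1]'
```

```text
time_s: 15.95
eef_pos: [0.5264, 0.1005, 0.096]
eef_rot: [0.0, 0.861, 0.508, 0.001]
wrist_force: [0.6, -1.1, 6.6]
opening: 0.001
grasp_force: 3.2
time_s: 16.2
eef_pos: [0.5265, 0.1005, 0.0958]
eef_rot: [0.001, 0.861, 0.508, 0.001]
wrist_force: [-1.0, -1.2, 13.7]
opening: 0.001
grasp_force: 6.9
time_s: 16.45
eef_pos: [0.5265, 0.1005, 0.0957]
eef_rot: [0.001, 0.861, 0.508, 0.001]
wrist_force: [-5.3, -0.9, 21.5]
opening: -0.001
grasp_force: 10.6
```

It bottomed out at z ≈ 0.0958 with force rising steeply, so the button is fully down. Release and retreat.

```bash
python3 -m jog '[0,0,-0.003,0,0,0,1, 0,0,-0.006,0,0,0,1, 0,0,-0.012,0,0,0,1, 0,0,-0.04,0,0,0,1, 0,0,-0.08,0,0,0,1, 0,0,-0.12,0,0,0,1, 0,0,-0.16,0,0,0,1, 0,0,-0.16,0,0,0,1]'
python3 - <<'E'
from h import *
c=camera('scene')
for n in ['start_button_top','vial','timer_grip','pointer_end']:print(n,[(np.round(r['xyz'],3),r['confidence']) for r in spot_in(c,n)[:2]])
a=cv2.cvtColor(c['frame'],cv2.COLOR_RGB2GRAY)[195:305,190:310]
# dark bar darkest direction around the hub, on the bar's top edge height
s=[]
for k in np.arange(4.5,7.51,.25):
    t=np.radians(127.1-30*k);s.append((k,round(np.mean([cv2.getRectSubPix(cv2.cvtColor(c['frame'],cv2.COLOR_RGB2GRAY),(3,3),tuple(map(float,proj(c,[*(AX+r*np.array([np.cos(t),np.sin(t)])),.075])))).mean() for r in(.04,.045,.05)]))))
print(s)
E
```

```text
time_s: 17.45
eef_pos: [0.5268, 0.1006, 0.2564]
eef_rot: [0.001, 0.861, 0.508, 0.002]
wrist_force: [0.2, 0.5, -0.9]
opening: -0.005
grasp_force: 0.0
start_button_top [(array([0.524, 0.1  , 0.078]), 0.43)]
vial [(array([0.541, 0.029, 0.082]), 0.6)]
timer_grip [(array([0.6  , 0.102, 0.088]), 0.66)]
pointer_end [(array([ 0.586, -0.061,  0.062]), 0.73)]
[(np.float64(4.5), 136), (np.float64(4.75), 129), (np.float64(5.0), 123), (np.float64(5.25), 118), (np.float64(5.5), 110), (np.float64(5.75), 91), (np.float64(6.0), 69), (np.float64(6.25), 87), (np.float64(6.5), 118), (np.float64(6.75), 125), (np.float64(7.0), 130), (np.float64(7.25), 137), (np.float64(7.5), 142)]
```

The pointer sits at 6.0, the button is up, and the vial and timer haven't moved.

```bash
python3 -c "
from bench import *
print(hand_in())"
```

```text
the job is handed in; nothing more can be done
None
```

I pushed the speed selector click by click from step 0 to step 6, where it rests. I then pressed the start button to its stop and let it come up, backed the arm clear, and handed the job in at about 17.5 s on the robot's clock.

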